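# Re-clamp a manifold block in a cam vise with its port face up

### The arm

A 7-joint arm with a two-finger parallel gripper is mounted at the origin on a cart in front of the work surface, level with it; the furniture and walls round the work are solid. World frame = base frame: x ahead of the robot, y to its left, z up, the work surface at z = 0. Lengths are in m, angles in rad, forces in N, time in s.
With the tool pointing down it reaches from about 0.425 to 0.825 m from the base axis. Payload 3.6 kg.
Tool frame: the origin (TCP) lies midway between the tips of the shut fingers; the grasp point (between the pads) lies 19 mm behind it; z points along the fingers, y is the line along which they close (so a half turn about z gives the same grasp; the last joint's range is limited). The gripper opens to 93 mm and grips with 3 to 60 N. Pads are 15 mm wide; open, the fingers measure 128 mm over their backs; the gripper's body (75 mm by 188 mm) begins 65 mm behind the grasp point.
Start: joints at [1.264, 0.615, -0.013, 1.423, 0.008, 1.103, -0.04], TCP at [0.18, -0.625, 0.219] pointing down, gripper open.
Joint ranges: [-3.12, 3.12], [-0.3, 2.06], [-1.34, 1.32], [0.26, 2.42], [-1.36, 4.5], [0.01, 1.98], [-2.84, 2.84]. Speed limits (rad/s): [2.79, 2.79, 3.14, 3.14, 3.14, 3.14, 3.14].

### API

Orientations are given as a rotation vector (axis times angle).
In Python, from station import robot gives the robot as it stands.
- The arm moves only by the shell command python3 -m handwheel 'ROWS' [FORCE]. ROWS is JSON, a list of rows, each a list of 5 numbers: the opening, from -1 (shut) to 1 (fully open), then the shift along the tool's x, y, z in mm, then the turn about the tool's z in rad. In form: [[hand, dx, dy, dz, yaw], ...]. A call has exactly 8 rows; each row shifts and turns the commanded pose from where the row before left it, along the tool's axes as they then stand; what a row does not reach is not made up. A row lasts 1/8 s, in which the tool goes at most 62.5 mm and 10.7 degrees, less where a joint would pass 70% of its speed; a pose out of reach is approached as far as the arm can. A call is refused whole if a number of a shift passes 62.5 or a number of a turn 0.188, either way. A call with a gripper value outside its range is refused whole. The fingers move at their own pace and stop on an object; FORCE is the grip in N (left out, the last holds). Time passes only in rows, so rows that do not move let the fingers close, or fill a call up. It gives the time, the measured TCP pose, the force, the opening and the grip force at its end, in the units of the state.
- robot.state(): the state, without advancing time (a new reading comes with each control period).
- robot.capture(name): name is "side" or "top"; returns a dict with "color" (400x640x3 uint8, blue, green, red), "intrinsics" (3x3 intrinsics, pixels), "rvec" (rotation vector, rad) and "tvec" (3), from world to camera coordinates, as OpenCV has them. Camera axes: x right, y down, z forward; pixel columns grow to the right and rows downward; lengths in m; the calibration is good to about 2 mm. A picture is of the moment at which its call begins. There is no depth.
- robot.sign_off(): hands the job in; it is judged then, once.
The state is a dict: "time_s": time; "q": joint angles; "qd": joint speeds; "effort": joint torques, N m; "ee_pos": TCP position; "orientation": TCP orientation; "ft_force": force on the tool from outside, world axes, zero at the start; "moment": the same for the moment, N m; "finger_gap": finger opening in m; "gripper_force": force on a finger pad.
Only numpy, scipy, OpenCV 4.12 (cv2) and the standard library are available. Lean on these libraries where they do the work, as an engineer would, in place of code of your own. Each camera call takes 0.05 s, during which the arm holds its last target. There are 200 camera calls.

### The job

Free the blue manifold block in the small cam vise by swinging the red-knobbed lever, lift it out, roll it a quarter turn so that the side face with the two brass-ringed ports is on top, and set it gently back on the vise bed between the jaws, centred along them. Then swing the lever back until the jaws hold the block tight, and let go of everything. Do not lay the block on the desk on the way, do not drop it, and leave the things standing around where they are.

Things in the scene. Friction and masses are not known exactly. Their poses are not given: they have to be found in the camera images.
- vise: Steel cam vise, screwed down; base 110 mm wide, from x = -75 to 150 mm; bed 70 mm wide, its top 25 mm above the desk. Origin on the desk below the seat point. x: the way the sliding jaw opens, towards the lever; y: along the jaw faces; z up. Fixed dark jaw: 24 mm thick, 46 mm wide (y), top 49 mm above the desk, face at x = -30 mm.
- seat (a point): Point on the bed's top, on the middle line of the jaws (y = 0), 30 mm from the fixed jaw's face. Axes as the vise's.
- slide_jaw: Steel sliding jaw, 24 mm thick (x), 46 mm wide (y), top 49 mm above the desk. Origin at the middle of its clamping face's lower edge, on the bed. The gap to the fixed jaw is this origin's x in the vise frame + 30 mm: 60 mm at the start, about 78 mm fully open. It is driven only by the cam lever: 15 mm per rad.
- cam_lever (a joint): Cam lever, swings level about an upright axis; 0 at the start (clamped on 60 mm), opens clockwise from above to 1.23 rad, shuts to -0.25. Stiff: takes about 5 N at the knob and stays where left. It meets a 66 mm wide block at about 0.4 rad; there the knob must be pushed on with 10 to 20 N to clamp.
- lever_pivot (a point): Point on the lever's upright axis, at the knob's grip height (70 mm above the desk), 110 mm from the seat along the vise's x.
- lever_knob (a point): Grip point on the red upright round knob at the lever's end (diameter 20 mm, from 54 to 92 mm above the desk), on the knob's axis 76 mm above the desk, 85 mm from the pivot. At the start the lever points 40 degrees from the vise's +x towards its +y.
- manifold: Blue block 60 (x) x 58 (y) x 66 mm (z), 0.4 kg or so. Origin at the centre of the underside; axes at the start as the vise's. Top (+z) has a round aluminium and black seal; the +x face, which at the start is against the sliding jaw, has the two brass-ringed ports; the y faces are plain.
- manifold_center (a point): Centre of the manifold block, axes as the block's.
- port_face (a point): Middle of the block's port face (+x face), 30 mm from its centre, axes as the block's.
- mug: Green mug, 96 mm high; leave it.
- remote_control: Black remote control, 190 x 50 x 22 mm, lying; leave it.
- tape_white: Roll of white tape, 68 mm across, 19 mm high; leave it.
- loupe: Black loupe, 35 mm across, 34 mm high; leave it.
- sample_carousel: Black round sample carousel, 128 mm across, 38 mm high; leave it.
There are look-alikes about, which are no part of the job. What is meant by the manifold is not orange, pink or purple, and is the smaller of those in its own colour.

How it is judged:
On the way, in this order (a step that is already met when the one before it is completed fails the run):
1. the lever is swung open, freeing the block (value of joint cam_lever above 0.3 rad), for 0.1 s.
2. the block is lifted clear of the jaws (z of manifold_center in the frame of seat above 0.068 m), for 0.1 s.
3. the block stands level on the bed between the jaws, port face up, not yet clamped (z of port_face in the frame of seat between 0.057 and 0.063 m and x of manifold_center in the frame of seat between -0.002 and 0.02 m and contact force between manifold and the fingers below 0.5 N and value of joint cam_lever above 0.43 rad), for 0.1 s.
At the end, for the whole second after the job is handed in: The block rests on the vise bed (within 2 mm), port face up (0.05 rad), square to the jaws (0.06 rad), within 15 mm of their middle line along the jaw faces and against the fixed jaw (3 mm); the sliding jaw presses on it with over 6 N; all is at rest (z of port_face in the frame of seat between 0.058 and 0.062 m and z of manifold_center in the frame of seat between 0.028 and 0.032 m and x of manifold_center in the frame of seat between 0 and 0.006 m and y of manifold_center in the frame of seat between -0.015 and 0.015 m and angle between manifold's own x axis and vertical below 0.05 rad and angle between the y axis of manifold and the y axis of vise, either way round below 0.06 rad and contact force between slide_jaw and manifold above 6 N and linear speed of manifold below 0.01 m/s and velocity of joint cam_lever between -0.03 and 0.03 rad/s); the robot touches nothing.
It fails at once if the block is laid on the desk (its centre comes lower than 45 mm above the desk) (height (world z) of manifold_center below 0.045 m).
It fails at once if the block is dropped (moves faster than 0.5 m/s within 80 mm of the seat) (linear speed of manifold above 0.5 m/s and distance between manifold_center and seat below 0.08 m).
It fails at once if a thing standing around is shifted by more than 30 mm (distance of any of mug, remote_control, tape_white, loupe, sample_carousel from where it was at the start of the episode above 0.03 m).
It also fails if it takes over 61 s, if anything falls off the work surface, if the arm or the gripper's body presses on something with over 40 N, if the wrist force passes 120 N, or if a joint passes its speed limit or range.

## Working session

There is one attempt and no reset: what is moved stays moved. The work goes in short steps, Python scripts to look and compute and a shell command to move; the robot and the scene stay as the last step left them, time stands still between calls to the robot, and variables do not carry over. Pictures are saved under pics/ and viewed, at most 10 in all, crops included, and the job is handed in when it is done.

```bash
mkdir -p pics
cat > h.py <<'E'
import numpy as np, cv2
from station import robot
def cap(n):
    c=robot.capture(n); c['R']=cv2.Rodrigues(np.array(c['rvec'],float))[0]; c['t']=np.array(c['tvec'],float).ravel(); c['K']=np.array(c['intrinsics'],float); return c
def ray(c,u,v):
    d=c['R'].T@np.linalg.inv(c['K'])@np.array([u,v,1.]); return -c['R'].T@c['t'],d
def onz(c,u,v,z):
    o,d=ray(c,u,v); return o+d*(z-o[2])/d[2]
def proj(c,p):
    q=c['K']@(c['R']@np.array(p,float)+c['t']); return q[:2]/q[2]
E
python3 - <<'E'
from h import *
for n in('top','side'):
    c=cap(n); cv2.imwrite(f'pics/{n}0.png',c['color']); print(n,ray(c,320,200),c['K'][0,0])
print(robot.state())
E
```

```text
top (array([ 0.41390699, -0.00222514,  1.19234326]), array([ 0.1360017 ,  0.0087955 , -0.99070747])) 396.78440972088373
side (array([ 0.63996485, -1.04831911,  0.58236378]), array([-0.07263269,  0.89604651, -0.43820321])) 411.8206186205944
{'time_s': 0.1, 'q': array([ 1.26450599,  0.61583638, -0.01263206,  1.42468792,  0.00810107,
        1.10337422, -0.04040798]), 'qd': array([-1.22525823e-04, -2.51837862e-03, -2.46910266e-05, -5.04203112e-03,
       -8.41779423e-04,  7.81225993e-04, -3.70375256e-04]), 'effort': array([ 9.39921956e-04, -4.60044372e+01,  2.10058610e-01, -1.66245943e+01,
       -6.11908059e-02,  1.69768481e-02,  1.04994162e-04]), 'ee_pos': array([ 0.17933153, -0.62406145,  0.21760475]), 'orientation': array([-3.10867637e+00, -4.37859688e-01,  5.22311821e-04]), 'ft_force': array([ 0.44695823, -0.45529658, -0.53270398]), 'moment': array([0.04720827, 0.01804819, 0.05305119]), 'gripper_force': 0.0, 'finger_gap': 0.09298165164160233}
```

View pics/top0.png

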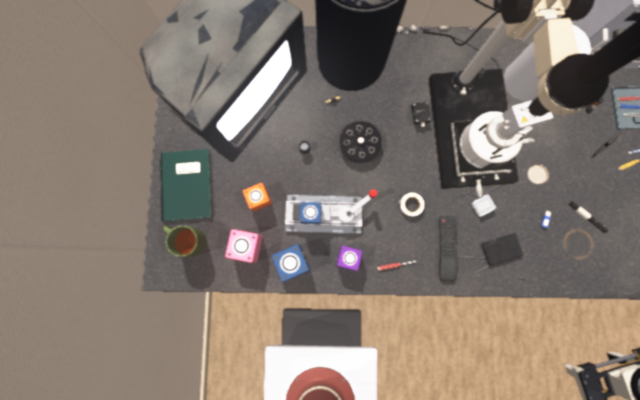

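View pics/side0.png

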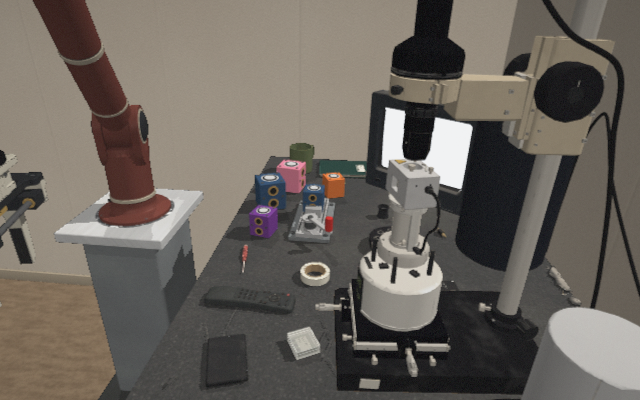

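Blue candidates: (311,212) in the vise and (290,263) free-standing and larger. The one between the jaws is the smaller and is meant. I'll measure it and confirm in a crop.

Run:
```python
from h import *
c=cap('top'); s=cap('side')
a=cv2.resize(c['color'][170:290,220:420],None,fx=4,fy=4,interpolation=cv2.INTER_CUBIC)
cv2.imwrite('pics/crop1.png',a)
def m(c,lo,hi,box,name):
    h=cv2.cvtColor(c['color'],cv2.COLOR_BGR2HSV); k=cv2.inRange(h,lo,hi); z=np.zeros_like(k); x0,x1,y0,y1=box; z[y0:y1,x0:x1]=k[y0:y1,x0:x1]
    z=cv2.morphologyEx(z,cv2.MORPH_CLOSE,np.ones((9,9)) if name[0]=='b' else np.ones((3,3)))
    cs=cv2.findContours(z,0,2)[0]; cs=max(cs,key=cv2.contourArea); r=cv2.minAreaRect(cs); print(name,cv2.contourArea(cs),r); return r
r=m(c,(100,100,30),(125,255,255),(292,330,195,230),'blue vise top')
b=cv2.boxPoints(r); P=[onz(c,*p,.091) for p in b]; print(np.round(P,4),np.round(np.mean(P,0),4),[round(float(np.linalg.norm(P[i]-P[i-1])),4) for i in range(4)])
r=m(c,(100,100,30),(125,255,255),(270,312,243,285),'blue other')
b=cv2.boxPoints(r); P=[onz(c,*p,.08) for p in b]; print([round(float(np.linalg.norm(P[i]-P[i-1])),4) for i in range(4)])
r=m(c,(0,150,80),(8,255,255),(360,385,180,205),'red knob top'); print(onz(c,*r[0],.085))
r2=m(s,(0,150,80),(8,255,255),(320,340,210,240),'red knob side')
o1,d1=ray(c,*r[0]);o2,d2=ray(s,*r2[0]); t=np.linalg.lstsq(np.c_[d1,-d2],o2-o1,rcond=None)[0]; print(o1+d1*t[0],o2+d2*t[1])
```

```text
blue vise top 324.0 ((309.5, 212.5), (19.0, 19.0), 90.0)
[[0.5558 0.0634 0.091 ]
 [0.5566 0.0102 0.091 ]
 [0.5033 0.0094 0.091 ]
 [0.5026 0.0622 0.091 ]] [0.5296 0.0363 0.091 ] [0.0533, 0.0532, 0.0532, 0.0528]
blue other 756.5 ((289.887939453125, 262.4051818847656), (28.23088836669922, 29.41264533996582), 66.80140686035156)
[0.0774, 0.0813, 0.0777, 0.0806]
red knob top 32.0 ((372.5000305175781, 193.00001525878906), (6.363960266113281, 6.363960266113281), 45.0)
[ 0.58797354 -0.14022031  0.085     ]
red knob side 76.0 ((329.0, 224.0), (14.0, 6.0), 90.0)
[ 0.58983465 -0.14169574  0.07316037] [ 0.59091382 -0.14155217  0.07331212]
```

View pics/crop1.png

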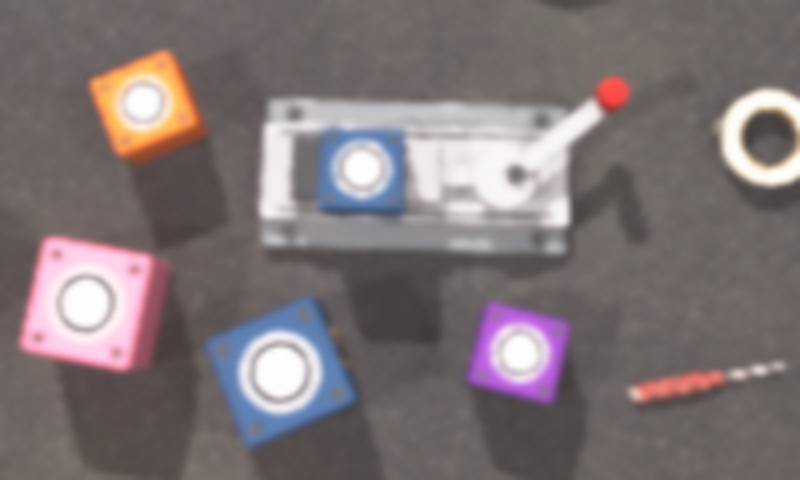

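The crop shows the small blue block between the dark fixed jaw (crop 305,170) and the sliding jaw (425,170), lever hub at (515,175) and red knob at (613,93). The vise x axis points along about -y of the world. Next I refine the vise yaw and seat.

Run:
```python
from h import *
c=cap('top'); I=cv2.resize(c['color'],None,fx=4,fy=4,interpolation=cv2.INTER_CUBIC); h=cv2.cvtColor(I,cv2.COLOR_BGR2HSV)
f=lambda u,v:((u+.5)/4-.5,(v+.5)/4-.5)
def reg(k,u0,u1,v0,v1):
    z=np.zeros_like(k); z[v0*4:v1*4,u0*4:u1*4]=k[v0*4:v1*4,u0*4:u1*4]; cs=cv2.findContours(z,0,2)[0]; return max(cs,key=cv2.contourArea)
def cen(ct): m=cv2.moments(ct); return f(m['m10']/m['m00'],m['m01']/m['m00'])
seal=cen(reg(cv2.inRange(h,(0,0,130),(180,90,255)),300,320,203,222)); B=onz(c,*seal,.091); print('seal',seal,B)
kn=cen(reg(cv2.inRange(h,(0,120,80),(10,255,255)),360,385,180,205)); Kn=onz(c,*kn,.09); print('knob',kn,Kn)
# vise long base edges: subpixel gradient maxima per column
g=cv2.GaussianBlur(cv2.cvtColor(c['color'],cv2.COLOR_BGR2GRAY).astype(float),(0,0),1)
for (r0,r1,sg,z) in((190,199,1,.012),(228,237,-1,.012)):
    P=[]
    for u in range(292,354,2):
        d=sg*np.gradient(g[r0:r1,u]); i=int(d.argmax()); 
        if 0<i<len(d)-1: i=i+.5*(d[i-1]-d[i+1])/(d[i-1]-2*d[i]+d[i+1])
        P.append(onz(c,u,r0+i,z)[:2])
    P=np.array(P); ok=np.ones(len(P),bool)
    for _ in range(4):
        p=np.polyfit(P[ok,1],P[ok,0],1); e=abs(np.polyval(p,P[:,1])-P[:,0]); ok=e<max(.0015,1.5*np.median(e))
    print('edge slope dx/dy',p,ok.sum(), 'x at y=.036',np.polyval(p,.036))
d=Kn[:2]-B[:2]; vang=np.arctan2(d[1],d[0])-np.arctan2(.0546,.1751); print('dist',np.hypot(*d),'expect .1834; vise x yaw',vang,'vs -pi/2:',vang+np.pi/2)
```

```text
seal (310.0248260101797, 211.79653578477198) [0.53148127 0.03487559 0.091     ]
knob (372.6915330867242, 192.85794286888614) [ 0.58759914 -0.14013623  0.09      ]
edge slope dx/dy [0.01647083 0.59058964] 30 x at y=.036 0.5911825903801369
edge slope dx/dy [0.01299105 0.48020678] 31 x at y=.036 0.4806744584078279
dist 0.18378887894012427 expect .1834; vise x yaw -1.5627690804754368 vs -pi/2: 0.008027246319459724
```

```bash
python3 -m handwheel '[[0,0,0,-5,-0.185],[0,0,0,-5,-0.185],[0,0,0,-5,-0.185],[0,0,0,-5,-0.185],[0,0,0,-5,-0.185],[0,0,0,-5,-0.185],[0,0,0,0,-0.185],[0,0,0,0,0]]' 20
```

```text
time_s: 1.25
ee_pos: [0.1792, -0.6246, 0.2484]
orientation: [-2.219, -2.223, -0.001]
ft_force: [-0.5, 0.3, -0.4]
finger_gap: 0.0467
gripper_force: 0.0
```

```bash
python3 -m handwheel '[[0,50,40,0,0],[0,50,40,0,0],[0,50,40,0,0],[0,50,40,0,0],[0,50,40,0,0],[0,50,40,0,0],[0,50,40,0,0],[0,50,40,0,0]]'
```

```text
time_s: 2.25
ee_pos: [0.4913, -0.2315, 0.2488]
orientation: [2.221, 2.221, -0.0]
ft_force: [0.6, 0.5, 0.8]
finger_gap: 0.0465
gripper_force: 0.0
```

```bash
python3 -m handwheel '[[0,28,30,25,0],[0,28,30,25,0],[0,28,30,25,0],[0,0,0,20,0],[0,0,0,0,0],[0,0,0,30,0],[0,0,0,30,0],[0,0,0,35,0]]'
python3 -m handwheel '[[0,0,0,0,0],[-0.3,0,0,0,0],[-0.6,0,0,0,0],[-0.9,0,0,0,0],[-1,0,0,0,0],[-1,0,0,0,0],[-1,0,0,0,0],[-1,0,0,0,0]]' 20
```

```text
time_s: 3.25
ee_pos: [0.5809, -0.1501, 0.0596]
orientation: [2.219, 2.219, 0.002]
ft_force: [0.2, 0.5, -0.5]
finger_gap: 0.0465
gripper_force: 0.0
time_s: 4.25
ee_pos: [0.5869, -0.1519, 0.0611]
orientation: [2.21, 2.213, 0.013]
ft_force: [9.3, -4.5, -6.6]
finger_gap: 0.019
gripper_force: 20.1
```

```bash
python3 -m handwheel '[[-0.2,0,0,0,0],[-0.2,0,0,0,0],[-0.2,10,0,0,0],[-0.2,0,0,0,0],[-1,0,0,0,0],[-1,0,0,0,0],[-1,0,0,0,0],[-1,0,0,0,0]]' 20
```

```text
time_s: 5.25
ee_pos: [0.5841, -0.1397, 0.0592]
orientation: [2.213, 2.22, 0.009]
ft_force: [7.3, -1.4, -4.9]
finger_gap: 0.0197
gripper_force: 20.0
```

Run:
```python
from h import *
c=cap('top');s=cap('side')
st=robot.state(); print(st['ee_pos'],st['finger_gap'],st['ft_force'])
a=cv2.resize(c['color'][160:260,270:400],None,fx=3,fy=3); b=cv2.resize(s['color'][150:250,260:390],None,fx=3,fy=3)
cv2.imwrite('pics/g1.png',np.hstack([a,b]))
P=np.array([.534,-.0755]);R=.085
for t in (0,.2,.4,.6,.8,1.,1.15,1.2):
    g=np.deg2rad(40)-t; print(t,np.round(P+R*np.array([np.sin(g),-np.cos(g)]),4))
```

```text
[ 0.58414392 -0.13972163  0.05918834] 0.019645019386316326 [ 7.04974192 -1.31871543 -5.51331866]
0 [ 0.5886 -0.1406]
0.2 [ 0.5746 -0.1502]
0.4 [ 0.559  -0.1568]
0.6 [ 0.5423 -0.1601]
0.8 [ 0.5254 -0.1601]
1.0 [ 0.5087 -0.1567]
1.15 [ 0.4969 -0.152 ]
1.2 [ 0.4931 -0.15  ]
```

View pics/g1.png

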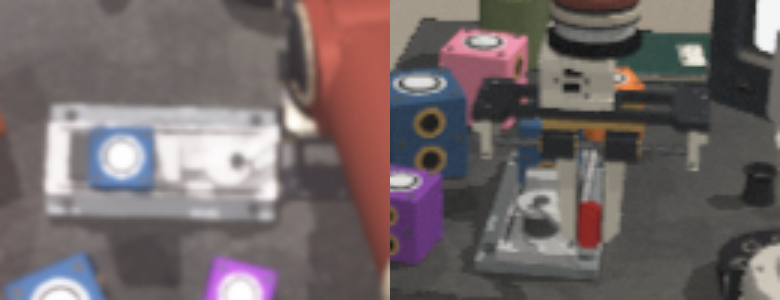

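```bash
python3 -m handwheel '[[-1,-7.5,-10.3,0,0],[-1,-5.8,-11.4,0,0],[-1,-4,-12,0,0],[-1,-2.2,-12.6,0,0],[-1,-0.3,-12.7,0,0],[-1,1.6,-12.7,0,0],[-1,3.5,-12.3,0,0],[-1,5,-10,0,0]]' 12
python3 -m handwheel '[[-1,0,0,0,0],[-1,0,0,0,0],[-0.1,0,0,0,0],[-0.1,0,0,0,0],[-0.1,0,0,-15,0],[0,0,0,-45,0],[0.5,0,0,-30,0],[0.8,0,0,0,0]]'
```

```text
time_s: 6.35
ee_pos: [0.4921, -0.1525, 0.0596]
orientation: [2.211, 2.213, 0.011]
ft_force: [17.1, -9.3, -14.6]
finger_gap: 0.0199
gripper_force: 12.0
time_s: 7.35
ee_pos: [0.4871, -0.1486, 0.1514]
orientation: [2.213, 2.223, 0.004]
ft_force: [0.1, 0.2, -0.6]
finger_gap: 0.062
gripper_force: 0.0
```

```bash
python3 -m handwheel '[[1,41,12,0,0],[1,41,12,0,0],[1,41,12,0,0],[1,41,9,0,0],[1,0,0,0,0],[1,0,0,0,0],[1,0,0,0,0],[1,0,0,0,0]]' 6
python3 - <<'E'
from h import *
c=cap('top'); print(robot.state()['ee_pos'],robot.state()['finger_gap'])
I=cv2.resize(c['color'],None,fx=4,fy=4,interpolation=cv2.INTER_CUBIC); h=cv2.cvtColor(I,cv2.COLOR_BGR2HSV)
k=cv2.inRange(h,(0,120,80),(10,255,255)); z=np.zeros_like(k); z[720:960,1380:1560]=k[720:960,1380:1560]
cs=cv2.findContours(z,0,2)[0]; m=cv2.moments(max(cs,key=cv2.contourArea)) if cs else None
if m: print('knob',onz(c,(m['m10']/m['m00']+.5)/4-.5,(m['m01']/m['m00']+.5)/4-.5,.09))
E
```

```text
time_s: 8.35
ee_pos: [0.53, 0.0141, 0.1485]
orientation: [-2.219, -2.223, 0.001]
ft_force: [0.6, -0.3, 0.2]
finger_gap: 0.0928
gripper_force: 0.0
[0.53008935 0.01431645 0.1485903 ] 0.0929853635887403
knob [ 0.48372556 -0.07571273  0.09      ]
```

```bash
python3 -m handwheel '[[1,0,2,28,0],[1,0,0,28,0],[1,0,0,28,0],[1,0,0,28,0],[1,0,0,0,0],[0.3,0,0,0,0],[-0.2,0,0,0,0],[-0.5,0,0,0,0]]' 6
python3 -m handwheel '[[-0.5,0,0,0,0],[-0.5,0,0,0,0],[-0.5,0,0,0,0],[-0.5,0,0,0,0],[-0.5,0,0,-3,0],[-0.5,0,0,-3,0],[-0.5,0,0,-3,0],[-0.5,0,0,-3,0]]' 6
```

```text
time_s: 9.4
ee_pos: [0.5329, 0.0155, 0.0376]
orientation: [2.216, 2.225, 0.002]
ft_force: [-0.3, -0.3, 0.5]
finger_gap: 0.0678
gripper_force: 0.0
time_s: 10.4
ee_pos: [0.5318, 0.0154, 0.0485]
orientation: [-2.216, -2.225, 0.001]
ft_force: [0.6, 0.3, -5.8]
finger_gap: 0.0584
gripper_force: 6.0
```

```bash
python3 -m handwheel '[[-0.5,0,0,-3,0],[-0.5,0,0,-3,0],[-0.5,0,0,-3,0],[-0.5,0,0,-3,0],[-0.5,0,0,-3,0],[-0.5,0,0,-3,0],[-0.5,0,0,0,0],[-0.5,0,0,0,0]]' 6
python3 - <<'E'
from h import *
s=cap('side'); print(robot.state()['ft_force'])
cv2.imwrite('pics/g2.png',cv2.resize(s['color'][140:260,240:400],None,fx=4,fy=4,interpolation=cv2.INTER_CUBIC))
E
```

```text
time_s: 11.4
ee_pos: [0.5322, 0.0155, 0.0667]
orientation: [-2.217, -2.226, 0.0]
ft_force: [-1.0, 0.0, -5.5]
finger_gap: 0.0581
gripper_force: 6.0
[ 0.70323469 -0.11648906 -5.34120513]
```

View pics/g2.png

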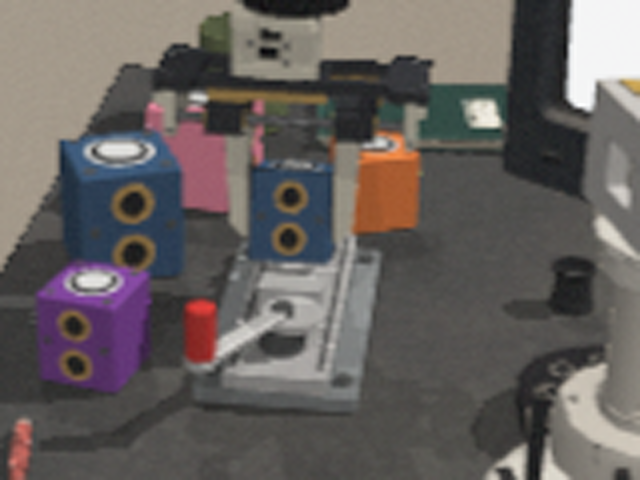

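The side view shows the block in the air at (290,210), ports towards the camera and tilted only about 15–20°. Pad friction holds it there, so I'll roll it further by levering its lower face over the fixed jaw's top edge.

```bash
python3 -m handwheel '[[-0.5,7,0,2.5,0],[-0.5,4.5,0,-4.3,0],[-0.5,4.5,0,-4.3,0],[-0.5,6,0,-3.7,0],[-0.5,6,0,-3.7,0],[-0.5,7,0,-2,0],[-0.5,7,0,-2,0],[-0.5,0,0,0,0]]' 6
python3 - <<'E'
from h import *
s=cap('side'); print(robot.state()['ft_force'])
cv2.imwrite('pics/g3.png',cv2.resize(s['color'][150:240,260:380],None,fx=4,fy=4,interpolation=cv2.INTER_CUBIC))
E
```

```text
time_s: 12.45
ee_pos: [0.5324, 0.0588, 0.0846]
orientation: [-2.215, -2.227, -0.002]
ft_force: [-0.1, -1.2, -4.2]
finger_gap: 0.0582
gripper_force: 6.0
[ 0.06639856 -1.22503542 -4.64758629]
```

View pics/g3.png

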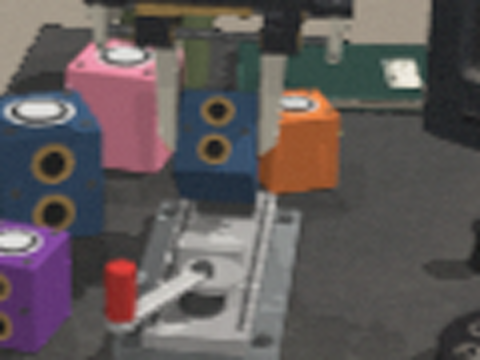

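```bash
python3 -m handwheel '[[-0.5,7,0,-0.3,0],[-0.5,6,0,0.3,0],[-0.5,5,0,1,0],[-0.5,5,0,1,0],[-0.5,4,0,1.5,0],[-0.5,0,0,1.5,0],[-0.5,0,0,0,0],[-0.5,0,0,0,0]]' 6
python3 - <<'E'
from h import *
s=cap('side'); print(robot.state()['ft_force'])
cv2.imwrite('pics/g4.png',cv2.resize(s['color'][150:240,260:380],None,fx=5,fy=5,interpolation=cv2.INTER_CUBIC))
E
```

```text
time_s: 13.5
ee_pos: [0.5325, 0.0846, 0.0791]
orientation: [2.217, 2.226, 0.002]
ft_force: [0.7, 0.6, 0.3]
finger_gap: 0.0579
gripper_force: 6.0
[-0.18993297  0.72084708 -1.08669033]
```

View pics/g4.png

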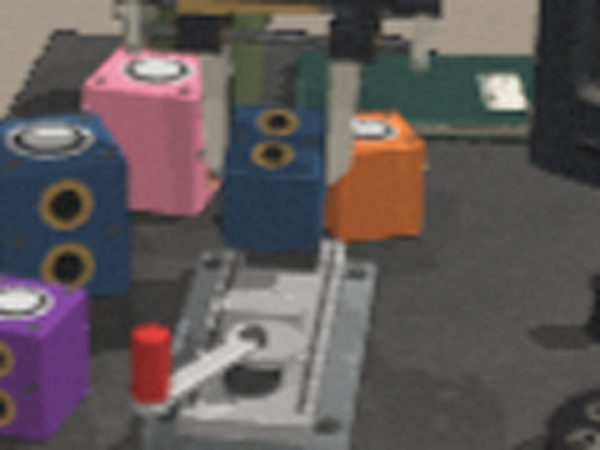

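```bash
cat >> h.py <<'E'
from scipy.optimize import least_squares
def pose(c,u,rows,x=.532):
    # rows: back-top, front-top, front-bottom edges -> centre y,z and roll (rad) of the block
    B=[(.03,.033),(.03,-.033),(-.03,-.033)]
    def f(p):
        r=[]
        for (bx,bz),v in zip(B,rows):
            cs,sn=np.cos(p[2]),np.sin(p[2]); vx=bx*cs-bz*sn; z=p[1]+bx*sn+bz*cs
            r.append(proj(c,(x,p[0]-vx,z))[1]-v)
        return r
    s=least_squares(f,[.05,.09,1.2],x_scale=[.01,.01,.1]); return s.x[0],s.x[1],np.rad2deg(s.x[2]),s.cost
E
python3 - <<'E'
from h import *
s=cap('side'); g=cv2.cvtColor(s['color'],cv2.COLOR_BGR2GRAY).astype(int); st=robot.state()
for u in(308,311,322): print(u,list(zip(range(168,204),g[168:204,u])))
for r in((170.5,183.5,199.2),(171,184,199.6),(170,184,200)): print(pose(s,315,r), st['ee_pos'])
E
```

```text
308 [(168, np.int64(82)), (169, np.int64(80)), (170, np.int64(81)), (171, np.int64(68)), (172, np.int64(71)), (173, np.int64(68)), (174, np.int64(55)), (175, np.int64(58)), (176, np.int64(58)), (177, np.int64(58)), (178, np.int64(56)), (179, np.int64(58)), (180, np.int64(60)), (181, np.int64(58)), (182, np.int64(57)), (183, np.int64(59)), (184, np.int64(62)), (185, np.int64(57)), (186, np.int64(56)), (187, np.int64(55)), (188, np.int64(54)), (189, np.int64(53)), (190, np.int64(53)), (191, np.int64(52)), (192, np.int64(53)), (193, np.int64(56)), (194, np.int64(53)), (195, np.int64(53)), (196, np.int64(53)), (197, np.int64(53)), (198, np.int64(52)), (199, np.int64(57)), (200, np.int64(73)), (201, np.int64(89)), (202, np.int64(88)), (203, np.int64(96))]
311 [(168, np.int64(83)), (169, np.int64(85)), (170, np.int64(80)), (171, np.int64(65)), (172, np.int64(72)), (173, np.int64(85)), (174, np.int64(92)), (175, np.int64(81)), (176, np.int64(62)), (177, np.int64(59)), (178, np.int64(73)), (179, np.int64(106)), (180, np.int64(102)), (181, np.int64(109)), (182, np.int64(107)), (183, np.int64(
[... 989 characters left out ...]
64(55)), (195, np.int64(56)), (196, np.int64(53)), (197, np.int64(54)), (198, np.int64(53)), (199, np.int64(54)), (200, np.int64(55)), (201, np.int64(52)), (202, np.int64(56)), (203, np.int64(63))]
(np.float64(0.0967260211562106), np.float64(0.07305991851644636), np.float64(76.2366768792028), np.float64(4.0389678347315804e-28)) [0.53235998 0.08421329 0.07898374]
(np.float64(0.10073847662098707), np.float64(0.06978676885801761), np.float64(76.13418815196064), np.float64(4.0389678347315804e-28)) [0.53235998 0.08421329 0.07898374]
(np.float64(0.0511775857201725), np.float64(0.0925315233081734), np.float64(74.81061571435623), np.float64(1.2116903504194741e-27)) [0.53235998 0.08421329 0.07898374]
```

Now the port face is nearly on top: the side-view fit gives a roll of about 76°. Pressing gently down onto the jaw top should level it.

```bash
python3 -m handwheel '[[-0.5,0,0,1,0],[-0.5,0,0,1,0],[-0.5,0,0,1,0],[-0.5,0,0,1,0],[-0.5,0,0,1,0],[-0.5,0,0,1,0],[-0.5,0,0,0,0],[-0.5,0,0,0,0]]' 6
python3 - <<'E'
from h import *
s=cap('side'); print(robot.state()['ft_force'])
cv2.imwrite('pics/g5.png',cv2.resize(s['color'][150:240,260:380],None,fx=5,fy=5,interpolation=cv2.INTER_CUBIC))
E
```

```text
time_s: 14.6
ee_pos: [0.5323, 0.0864, 0.0741]
orientation: [-2.215, -2.226, -0.004]
ft_force: [-1.4, 3.0, 5.4]
finger_gap: 0.0579
gripper_force: 6.0
[-1.17694445  2.4750038   6.44707648]
```

View pics/g5.png

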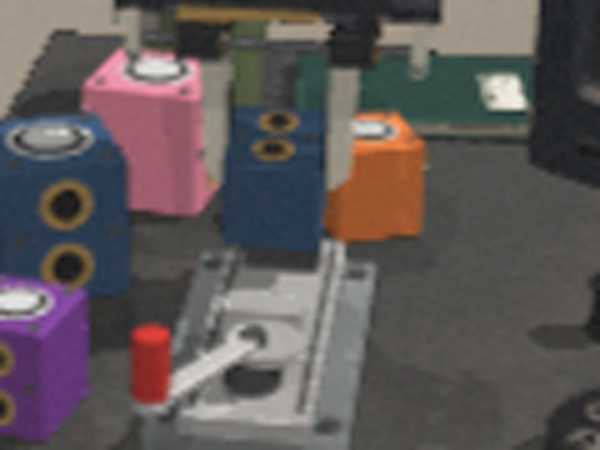

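```bash
python3 -m handwheel '[[-0.5,0,0,1.2,0],[-0.5,0,0,1.2,0],[-0.5,0,0,1.2,0],[-0.5,0,0,0,0],[-0.5,0,0,-8,0],[-0.5,0,0,-12,0],[-0.5,0,0,-14,0],[-0.5,0,0,-8,0]]' 8
python3 - <<'E'
from h import *
s=cap('side'); st=robot.state(); print(st['ee_pos'],st['ft_force'])
cv2.imwrite('pics/g6.png',cv2.resize(s['color'][140:230,260:380],None,fx=5,fy=5,interpolation=cv2.INTER_CUBIC))
E
```

```text
time_s: 15.65
ee_pos: [0.5324, 0.0842, 0.1126]
orientation: [2.217, 2.225, 0.001]
ft_force: [0.1, 0.5, -5.3]
finger_gap: 0.0582
gripper_force: 8.0
[0.53287785 0.08442784 0.11343776] [ 0.447396    0.23615621 -4.78347951]
```

View pics/g6.png

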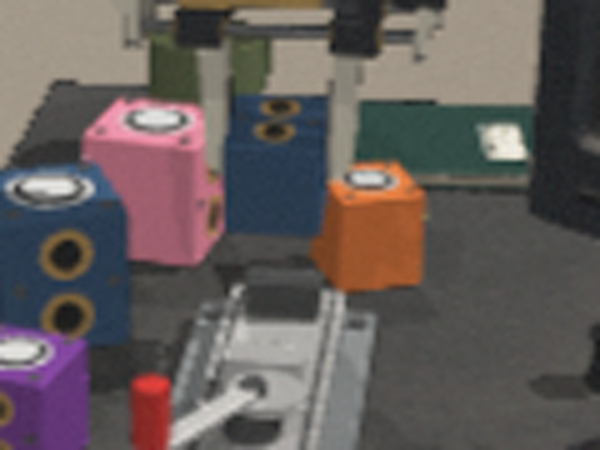

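Run:
```python
from h import *
s=cap('side'); st=robot.state(); print(st['ee_pos'],st['ft_force'])
c=s
zb=st['ee_pos'][2]+.019-.0405
h=cv2.cvtColor(s['color'],cv2.COLOR_BGR2HSV)
blue=cv2.inRange(h,(100,80,20),(125,255,255))
for u in(309,312,316,320):
    v=np.where(blue[150:200,u])[0]+150; print(u,v.min(),v.max(),'bottom->y',onz(s,u,v.max()+.5,zb),'back top->y',onz(s,u,v.min()-.5,zb+.06)[1])
print([round(p,4) if 0 else p for p in pose(s,315,(158.7,168.6,187))])
t=cap('top'); I=cv2.resize(t['color'][170:240,260:360],None,fx=6,fy=6,interpolation=cv2.INTER_CUBIC); cv2.imwrite('pics/g7.png',I)
```

```text
[0.53275916 0.08448519 0.11279048] [ 0.48960285  0.32186226 -5.45762653]
309 159 185 bottom->y [0.51761661 0.04767123 0.09129048] back top->y 0.11211015262186064
312 159 185 bottom->y [0.52631234 0.04898302 0.09129048] back top->y 0.11356716638747799
316 168 186 bottom->y [0.53864918 0.04359861 0.09129048] back top->y 0.04201191593755316
320 159 186 bottom->y [0.55020872 0.0453379  0.09129048] back top->y 0.11746037857295044
[np.float64(0.07279141219065167), np.float64(0.12251790299551014), np.float64(84.87414476211647), np.float64(4.0389678347315804e-28)]
```

View pics/g7.png

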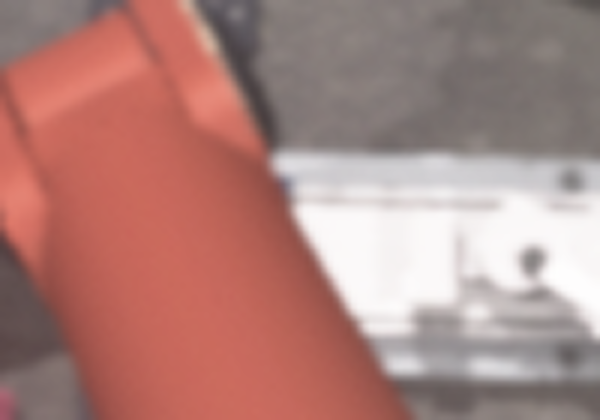

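The arm hides the block in this top view; only the vise bed (from 290,180 rightwards) and the hub (530,260) show. The side view gives the block's centre at about y=0.080 with a roll of about 85°. I'll move over the gap and lower while watching the forces.

```bash
python3 -m handwheel '[[-0.5,-18,0,0,0],[-0.5,-18,0,0,0],[-0.5,-18,0,0,0],[-0.5,0,0,0,0],[-0.5,0,0,13,0],[-0.5,0,0,13,0],[-0.5,0,0,12,0],[-0.5,0,0,0,0]]' 8
python3 -m handwheel '[[-0.5,0,0,4,0],[-0.5,0,0,4,0],[-0.5,0,0,4,0],[-0.5,0,0,4,0],[-0.5,0,0,2,0],[-0.5,0,0,0,0],[-0.5,0,0,0,0],[-0.5,0,0,0,0]]' 8
python3 - <<'E'
from h import *
s=cap('side'); st=robot.state(); print(st['ee_pos'],st['ft_force'])
zb=st['ee_pos'][2]+.019-.0405
h=cv2.cvtColor(s['color'],cv2.COLOR_BGR2HSV); blue=cv2.inRange(h,(100,80,20),(125,255,255))
for u in(308,311,314,318,321):
    v=np.where(blue[165:225,u])[0]+165; print(u,v.min(),v.max(),'bottom->y',onz(s,u,v.max()+.5,zb)[:2],'back top->y',onz(s,u,v.min()-.5,zb+.06)[1])
print('expect jaw face top row (y=-.013,z=.049)',proj(s,(.532,-.013,.049)))
E
```

```text
time_s: 16.8
ee_pos: [0.5311, 0.0308, 0.0721]
orientation: [-2.214, -2.225, 0.004]
ft_force: [-0.1, -0.8, -5.3]
finger_gap: 0.0581
gripper_force: 8.0
time_s: 17.8
ee_pos: [0.5323, 0.0305, 0.0557]
orientation: [2.217, 2.226, 0.0]
ft_force: [0.7, 0.5, -4.8]
finger_gap: 0.058
gripper_force: 8.0
[0.53231641 0.03049633 0.055712  ] [ 0.49728632  0.13880005 -4.54578759]
308 184 206 bottom->y [0.51822812 0.02410876] back top->y 0.055078607507983435
311 195 207 bottom->y [0.52767853 0.01894659] back top->y -0.019039263985658694
314 195 207 bottom->y [0.53636722 0.02019024] back top->y -0.01782228164685784
318 184 207 bottom->y [0.5479635  0.02185007] back top->y 0.05949891268274543
321 184 208 bottom->y [0.5572511  0.01671544] back top->y 0.060827735768866464
expect jaw face top row (y=-.013,z=.049) [311.32729786 208.03038015]
```

```bash
python3 -m handwheel '[[-0.5,0,0,2,0],[-0.5,0,0,2,0],[-0.5,0,0,1.5,0],[-0.5,0,0,1,0],[-0.5,0,0,1,0],[-0.5,0,0,0,0],[-0.5,0,0,0,0],[-0.5,0,0,0,0]]' 8
```

```text
time_s: 18.85
ee_pos: [0.5322, 0.0311, 0.0484]
orientation: [-2.216, -2.226, -0.001]
ft_force: [-2.8, 2.3, 1.8]
finger_gap: 0.058
gripper_force: 8.0
```

```bash
python3 -m handwheel '[[-0.5,0,0,1,0],[-0.5,0,0,1,0],[-0.5,0,0,1,0],[-0.5,0,0,0,0],[-0.5,0,0,0,0],[-0.5,0,0,0,0],[-0.5,0,0,0,0],[-0.5,0,0,0,0]]' 8
python3 - <<'E'
from h import *
s=cap('side'); st=robot.state(); print(st['ee_pos'],st['ft_force'])
g=cv2.cvtColor(s['color'],cv2.COLOR_BGR2HSV); blue=cv2.inRange(g,(100,80,20),(125,255,255))
for u in(306,308,316,318,321,323):
    v=np.where(blue[165:225,u])[0]+165; print(u,v.min(),v.max(),'back top->y',onz(s,u,v.min()-.5,.085)[1])
gr=cv2.cvtColor(s['color'],cv2.COLOR_BGR2GRAY).astype(int)
for u in(305,307,315,323): print(u,gr[180:214,u].tolist())
for y in(.058,-.008): print(y,proj(s,(.532,y,.085)))
E
```

```text
time_s: 19.85
ee_pos: [0.5331, 0.0303, 0.0452]
orientation: [2.216, 2.225, 0.002]
ft_force: [1.6, 3.2, 0.5]
finger_gap: 0.0577
gripper_force: 8.0
[0.53306597 0.03025412 0.04522282] [1.77593732 3.97670107 0.48416449]
306 187 207 back top->y 0.053191348119125514
308 187 207 back top->y 0.05406912488232618
316 191 207 back top->y 0.029438718255477392
318 188 207 back top->y 0.05130973576437636
321 188 208 back top->y 0.05262113815852998Traceback (most recent call last):
  File "<stdin>", line 5, in <module>
    return umr_minimum(a, axis, None, out, keepdims, initial, where)
ValueError: zero-size array to reduction operation minimum which has no identity
```

```bash
python3 -m handwheel '[[-0.5,1,0,0,0],[-0.5,1,0,0,0],[-0.5,1,0,0,0],[-0.5,1,0,0,0],[-0.5,1,0,0,0],[-0.5,0,0,1,0],[-0.5,0,0,1,0],[-0.5,0,0,0,0]]' 8
```

```text
time_s: 20.9
ee_pos: [0.5308, 0.0358, 0.0436]
orientation: [-2.215, -2.225, 0.003]
ft_force: [-3.5, -0.3, 4.2]
finger_gap: 0.0584
gripper_force: 8.0
```

Run:
```python
from h import *
s=cap('side'); st=robot.state(); print(st['ee_pos'],st['ft_force'])
gr=cv2.cvtColor(s['color'],cv2.COLOR_BGR2GRAY).astype(int)
for u in(307,309,314,319,321): print(u,gr[180:214,u].tolist())
print(proj(s,(.532,.055,.085)),proj(s,(.532,-.010,.085)))
```

```text
[0.53075953 0.03580088 0.04358848] [-5.42431964 -0.75132771  5.35437697]
307 [68, 71, 69, 79, 84, 82, 80, 62, 58, 63, 58, 51, 55, 63, 55, 57, 61, 60, 57, 60, 57, 56, 57, 58, 59, 58, 60, 70, 101, 111, 127, 166, 133, 122]
309 [67, 70, 76, 77, 79, 84, 80, 66, 78, 86, 62, 61, 85, 96, 74, 56, 65, 59, 56, 55, 57, 58, 58, 58, 59, 57, 57, 66, 89, 110, 126, 168, 138, 129]
314 [68, 76, 78, 76, 78, 77, 74, 71, 33, 55, 98, 64, 67, 75, 84, 53, 64, 61, 58, 60, 57, 59, 57, 58, 56, 59, 58, 58, 97, 174, 172, 174, 164, 129]
319 [78, 75, 77, 74, 76, 72, 78, 80, 57, 58, 66, 61, 55, 61, 53, 55, 61, 59, 59, 59, 57, 56, 57, 59, 60, 59, 58, 57, 85, 151, 175, 175, 168, 129]
321 [79, 78, 77, 75, 74, 76, 74, 76, 59, 59, 66, 60, 53, 56, 57, 50, 50, 51, 50, 52, 63, 66, 63, 64, 66, 64, 65, 66, 75, 112, 127, 136, 127, 145]
[314.10616966 186.74434529] [311.6543565  196.12933642]
```

```bash
python3 -m handwheel '[[0.28,0,0,0,0],[0.32,0,0,0,0],[0.45,0,0,0,0],[0.7,0,0,0,0],[0.8,0,0,0,0],[0.8,0,0,0,0],[0.8,0,0,-10,0],[0.8,0,0,-20,0]]' 8
python3 -m handwheel '[[0.8,0,0,-40,0],[0.8,0,0,-40,0],[0.8,0,0,0,0],[0.8,-50,-10,0,0],[0.8,-50,-10,0,0],[0.6,-50,-10,0,0],[0.3,-30,-8,0,0],[0,0,0,0,0]]' 8
python3 - <<'E'
from h import *
s=cap('side');t=cap('top'); st=robot.state(); print(st['ee_pos'],st['ft_force'])
gr=cv2.cvtColor(s['color'],cv2.COLOR_BGR2GRAY).astype(int)
for u in(305,308,314,319): print(u,gr[180:214,u].tolist())
h=cv2.cvtColor(t['color'],cv2.COLOR_BGR2HSV); b=cv2.inRange(h,(100,80,20),(125,255,255)); z=np.zeros_like(b); z[195:232,290:335]=b[195:232,290:335]
z=cv2.morphologyEx(z,cv2.MORPH_CLOSE,np.ones((9,9)))
k=max(cv2.findContours(z,0,2)[0],key=cv2.contourArea); x,y,w,hh=cv2.boundingRect(k); print(x,y,w,hh,cv2.minAreaRect(k)); print(onz(t,x-.5,y-.5,.085),onz(t,x+w-.5,y+hh-.5,.085))
for p in((.5,.056,.085),(.5,-.010,.085)): print(proj(s,p))
E
```

```text
time_s: 21.95
ee_pos: [0.5317, 0.0354, 0.0733]
orientation: [-2.216, -2.225, 0.002]
ft_force: [-0.2, -0.1, -0.1]
finger_gap: 0.0835
gripper_force: 0.0
time_s: 22.95
ee_pos: [0.4933, -0.1479, 0.1522]
orientation: [-2.223, -2.218, 0.004]
ft_force: [0.1, 0.5, -0.2]
finger_gap: 0.0589
gripper_force: 0.0
[ 0.49478256 -0.1436233   0.15275513] [-0.35813845  1.11201076 -0.18646551]
305 [143, 143, 144, 142, 144, 145, 144, 145, 142, 142, 143, 142, 143, 143, 140, 126, 80, 54, 53, 53, 52, 52, 51, 53, 52, 54, 55, 57, 86, 141, 183, 196, 122, 120]
308 [154, 155, 152, 149, 145, 143, 138, 139, 136, 137, 136, 139, 139, 151, 90, 76, 59, 51, 53, 54, 53, 53, 55, 51, 56, 50, 54, 60, 103, 155, 164, 185, 136, 122]
314 [75, 83, 81, 81, 80, 82, 84, 89, 43, 71, 124, 96, 104, 99, 124, 79, 67, 55, 52, 55, 51, 54, 51, 52, 56, 55, 56, 58, 90, 158, 157, 160, 158, 125]
319 [80, 83, 81, 80, 81, 80, 80, 80, 81, 81, 81, 81, 79, 84, 86, 86, 73, 56, 56, 51, 51, 55, 52, 51, 54, 52, 55, 54, 78, 139, 156, 162, 176, 117]
303 204 22 20 ((313.5, 213.5), (19.0, 21.0), 90.0)
[0.55527516 0.05669856 0.085     ] [ 0.49986737 -0.00596907  0.085     ]
[303.3822345  185.94779732]
[300.34635362 195.41755214]
```

```bash
python3 -m handwheel '[[0,-4,-1,0,0],[0,-4,0,0,0],[0,0,0,0,0],[0,0,0,30,0],[0,0,0,30,0],[0,0,0,35,0],[0,0,0,0,0],[0,0,0,0,0]]' 12
python3 -m handwheel '[[-0.3,0,0,0,0],[-0.6,0,0,0,0],[-1,0,0,0,0],[-1,0,0,0,0],[-1,0,0,0,0],[-1,0,0,0,0],[-1,0,0,0,0],[-1,0,0,0,0]]' 15
```

```text
time_s: 24.05
ee_pos: [0.4949, -0.1525, 0.059]
orientation: [2.216, 2.226, 0.002]
ft_force: [0.4, 0.5, 0.1]
finger_gap: 0.0469
gripper_force: 0.0
time_s: 25.05
ee_pos: [0.4922, -0.153, 0.0584]
orientation: [-2.216, -2.224, 0.004]
ft_force: [-4.6, -0.8, 6.0]
finger_gap: 0.0194
gripper_force: 15.0
```

```bash
python3 -m handwheel '[[-1,-5.3,11.5,0,0],[-1,-3.5,12.3,0,0],[-1,-1.6,12.7,0,0],[-1,0.3,12.7,0,0],[-1,2,12,0,0],[-1,0,0,0,0],[-1,0,0,0,0],[-1,0,0,0,0]]' 15
```

```text
time_s: 26.05
ee_pos: [0.5542, -0.17, 0.0585]
orientation: [2.217, 2.214, -0.014]
ft_force: [-1.9, -12.5, 3.1]
finger_gap: 0.0166
gripper_force: 16.1
```

```bash
python3 -m handwheel '[[-0.3,0,0,0,0],[-0.3,0,0,0,0],[-0.3,0,0,0,0],[-0.3,4,0,0,0],[-0.3,0,0,0,0],[-0.3,0,0,0,0],[-0.3,0,0,0,0],[-0.3,0,0,0,0]]' 15
```

```text
time_s: 27.05
ee_pos: [0.5552, -0.1566, 0.0581]
orientation: [2.217, 2.226, 0.0]
ft_force: [-0.2, -0.1, 0.7]
finger_gap: 0.0322
gripper_force: 0.0
```

```bash
python3 -m handwheel '[[-1,0,0,0,0],[-1,0,0,0,0],[-1,0,0,0,0],[-1,0,0,0,0],[-1,0.8,3,0,0],[-1,0.8,3,0,0],[-1,0,0,0,0],[-1,0,0,0,0]]' 30
```

```text
time_s: 28.05
ee_pos: [0.5579, -0.156, 0.0579]
orientation: [-2.214, -2.224, 0.01]
ft_force: [-7.9, -1.3, 6.5]
finger_gap: 0.0195
gripper_force: 30.0
```

```bash
python3 -m handwheel '[[-1,0.8,2.5,0,0],[-1,0.8,2.5,0,0],[-1,0,0,0,0],[-1,0,0,0,0],[-1,0,0,0,0],[-1,0,0,0,0],[-1,0,0,0,0],[-1,0,0,0,0]]' 30
```

```text
time_s: 29.05
ee_pos: [0.5607, -0.1556, 0.0578]
orientation: [-2.214, -2.221, 0.017]
ft_force: [-10.6, -2.8, 9.3]
finger_gap: 0.0191
gripper_force: 30.0
```

```bash
python3 -m handwheel '[[-1,0.8,2.5,0,0],[-1,0.8,2.5,0,0],[-1,0.5,2,0,0],[-1,0,0,0,0],[-1,0,0,0,0],[-1,0,0,0,0],[-1,0,0,0,0],[-1,0,0,0,0]]' 30
```

```text
time_s: 30.05
ee_pos: [0.5614, -0.1556, 0.0576]
orientation: [-2.211, -2.213, 0.034]
ft_force: [-21.1, -3.9, 17.6]
finger_gap: 0.02
gripper_force: 30.1
```

```bash
python3 -m handwheel '[[-0.2,0,0,0,0],[-0.2,0,0,0,0],[-0.1,0,-6,0,0],[-0.1,0,0,0,0],[0,0,0,-20,0],[0,0,0,-40,0],[0,0,0,-40,0],[0,0,0,0,0]]' 30
python3 -m handwheel '[[0,-50,-40,-20,0],[0,-50,-40,0,0],[0,-50,-40,0,0],[0,-40,-20,0,0],[0,0,0,0,0],[0,0,0,0,0],[0,0,0,0,0],[0,0,0,0,0]]'
python3 - <<'E'
from h import *
s=cap('side');t=cap('top'); st=robot.state(); print(st['ee_pos'],st['ft_force'],abs(st['qd']).max())
h=cv2.cvtColor(t['color'],cv2.COLOR_BGR2HSV); b=cv2.inRange(h,(100,80,20),(125,255,255)); z=np.zeros_like(b); z[195:232,290:335]=b[195:232,290:335]
z=cv2.morphologyEx(z,cv2.MORPH_CLOSE,np.ones((9,9)))
k=max(cv2.findContours(z,0,2)[0],key=cv2.contourArea); x,y,w,hh=cv2.boundingRect(k); print(x,y,w,hh,cv2.minAreaRect(k)); print(onz(t,x-.5,y-.5,.085),onz(t,x+w-.5,y+hh-.5,.085))
b=cv2.inRange(h,(0,120,80),(10,255,255)); z=np.zeros_like(b); z[180:240,355:395]=b[180:240,355:395]; m=cv2.moments(z); K=onz(t,m['m10']/m['m00'],m['m01']/m['m00'],.09); print(K,m['m00']/255)
print('lever t',np.deg2rad(40)-np.arctan2(K[0]-.534,-(K[1]+.0755)))
g=cv2.cvtColor(s['color'],cv2.COLOR_BGR2GRAY)[:,305:322].astype(int)
for u in (3,9,14): print(g[182:214,u].tolist())
for p in((.532,.065,.085),(.532,-.001,.085)): print(proj(s,p))
E
```

```text
time_s: 31.05
ee_pos: [0.5708, -0.1505, 0.1618]
orientation: [2.211, 2.222, 0.01]
ft_force: [-0.1, 0.0, -0.4]
finger_gap: 0.0465
gripper_force: 0.0
time_s: 32.05
ee_pos: [0.4336, -0.3345, 0.1767]
orientation: [-2.214, -2.229, -0.001]
ft_force: [-0.1, 0.6, 0.7]
finger_gap: 0.0465
gripper_force: 0.0
[ 0.43316563 -0.33507605  0.17673055] [-0.55839755  0.28368487  0.93198762] 0.007332566780403723
300 204 23 20 ((311.0, 213.5), (19.0, 22.0), 90.0)
[0.55515387 0.06514332 0.085     ] [ 4.99785275e-01 -3.84574792e-04  8.50000000e-02]
[ 0.5580006  -0.15594394  0.09      ] 54.0
lever t 0.4081876548492051
[74, 82, 85, 85, 89, 87, 89, 87, 92, 112, 118, 96, 84, 67, 56, 57, 60, 61, 58, 59, 57, 58, 59, 70, 101, 126, 173, 162, 128, 123, 127, 151]
[82, 82, 83, 93, 109, 46, 74, 131, 99, 94, 81, 127, 92, 74, 60, 58, 60, 55, 57, 60, 58, 60, 59, 58, 73, 126, 175, 174, 167, 122, 126, 145]
[81, 78, 82, 82, 84, 90, 88, 89, 93, 89, 88, 88, 87, 84, 63, 60, 61, 56, 60, 58, 57, 60, 58, 57, 86, 150, 175, 177, 166, 123, 125, 125]
[314.4625163  185.38033024]
[312.0085699  194.77348691]
```

```bash
python3 -c "
from station import robot
print(robot.sign_off())"
```

```text
the job is handed in; nothing more can be done
None
```

I handed the job in at about 32 s: by my last measurements the block sits port face up and centred against the fixed jaw, clamped with about 21 N at the knob (lever 0.41 rad) and the arm clear. The jaw's own grip force wasn't measured, and the sign-off gave no verdict.

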